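# Load the wheel dresser into the grinder's shoe

### The arm

A 6-joint arm with a two-finger parallel gripper is mounted at the origin on the work surface. World frame = base frame: x ahead of the robot, y to its left, z up, the work surface at z = 0. Lengths are in m, angles in rad, forces in N, time in s.
With the tool pointing down it reaches from about 0.25 to 0.725 m from the base axis. Payload 4 kg.
Tool frame: the origin (TCP) lies on the centre line of the jaws, within the pads' length; the fingertips stand tip_reach ahead of it and the grasp point (between the pads) lies 5 mm behind it (tip_reach is the distance from the TCP to the fingertips, in m); z points along the fingers, y is the direction in which the jaws open and shut (so a half turn about z gives the same grasp; the last joint's range is limited). The gripper opens to 85 mm and grips with 20 to 120 N. Pads are 22 mm wide; open, the fingers measure 114 mm over their backs; the gripper's body (76 mm by 85 mm) begins 54 mm behind the grasp point. The pads swing forward as they close: fully open they stand 13 mm farther back than shut.
Start: joints at [-1.103, 0.241, 0.005, 1.335, 0, 1.571], TCP at [0.225, -0.446, 0.245] pointing down, gripper open.
Joint ranges: [-2.72, 2.72], [-1.05, 1.87], [-1.09, 1.28], [-1.99, 2.15], [-1.42, 1.44], [-3.14, 3.14]. Speed limits (rad/s): [2.79, 2.79, 3.14, 3.14, 3.14, 3.14].

### API

Orientations are given as a unit quaternion [x, y, z, w].
In Python, from workcell import * gives the robot as it stands.
- The arm moves only by the tool arm_command, never from a script. Its arguments are lists of equal length, an entry for each row: "translation": the shift along the tool's x, y, z in cm, a list of three; "turn": the turn about the tool's z in rad; "hand": the closure, from 0 (fully open) to 1 (shut). In form: {"translation": [[x, y, z], ...], "turn": [turn, ...], "hand": [hand, ...]}. A call has 1 to 5 rows; each row is the pose to reach, as a shift and turn from the pose commanded when the call began, along the tool's axes at that moment; what a row does not reach only later rows make up. A row lasts 1/12 s, in which the tool goes at most 41.7 mm and 7.16 degrees, less where a joint would pass 70% of its speed; a pose out of reach is approached as far as the arm can. A call with a gripper value outside its range is refused whole. The fingers move at their own pace and stop on an object; the grip force is fixed at half the most. Time passes only in rows, so rows that repeat a pose let the fingers close. It gives the time, the measured TCP pose, the force and the opening at its end, in the units of the state.
- get_obs(): the state, without advancing time (a new reading comes with each control period).
- camera(name): name is "scene" or "top" or "wrist"; returns (picture, depth): 480x640x3 uint8, red, green, blue; 480x640 float32, m along the optical axis (not along the pixel's ray), 0 where there is no reading.
- camera_info(name): a dict with "mtx" (3x3 intrinsics, pixels), "world_to_cam" (4x4, takes a point from world to camera coordinates). Camera axes: x right, y down, z forward; pixel columns grow to the right and rows downward; lengths in m; the calibration is good to about 2 mm. The wrist camera is an equidistant fisheye: a pixel r from the principal point sees the ray r / f radians off the axis. A picture is of the moment at which its call begins: read the wrist's pose just before it. camera_info takes no time and is no camera call; for the wrist camera it gives the pose at the moment of the call.
- job_done(): hands the job in, once; it reports no verdict.
Trained networks look in the newest picture that a camera, given by its name, has taken for a name from the list of things; names that differ only in an ending like _2 or _b are one class to them, and where a whole thing is asked for, a point or a joint stands for the part that bears it (a point fixed in the world has none). Each returns a list of dicts, best first, with "conf" (0 to 1); they miss things now and then, are a little off and sometimes report something else, mostly with a low value. They report only what shows in the picture. A call takes as long as a camera call. They do not tell look-alikes from the thing itself.
- search_frame(camera, name): "location" ([row, column] in pixels, amid what is visible of it).
- spot_point(camera, name): "location" ([row, column] in pixels: a listed point, or the origin of a listed thing).
The state is a dict: "clock": time; "joint_pos": joint angles; "joint_vel": joint speeds; "tau": joint torques, N m; "eef_pos": TCP position; "tool_rot": TCP orientation; "ft_force": force on the tool from outside, world axes, zero at the start; "ft_torque": the same for the moment, N m; "grip_width": finger opening in m.
Only numpy, scipy, OpenCV 4.12 (cv2) and the standard library are available. Lean on these libraries where they do the work, as an engineer would, in place of code of your own. Each camera call takes 0.05 s, during which the arm holds its last target. There are 200 camera calls.

### The job

Get the grinder ready for dressing its wheel: set the blue-headed diamond dresser upright in the shoe, its square foot fully down between the two jaws and back against the yellow stop, with the diamond nib pointing at the grinding wheel. Then swing the yellow keeper arm with the red handle fully shut over the foot and let go. Set the dresser into the shoe gently, without dropping or ramming it, do not tip it over, and leave the other things on the bench where they are.

Things in the scene. Friction and masses are not known exactly. Their poses are not given: they have to be found in the camera images.
- dresser: Loose upright wheel dresser, about 420 g, 95 mm tall. Origin: centre of its underside; z up. Square steel foot 48 x 48 mm, 18 mm high, flats along its own x and y. Above it a round post 18 mm across, a brass nib holder (14 mm across) at height 40 mm sticking out along its own -y, and a blue square head on top.
- nib (a point): Tip of the diamond nib, at (0, -52, 40) mm in the dresser's frame.
- grinder: Fixed bench grinder with the dressing shoe in front of its wheel. Origin: on the bench, right below the dresser's home position; z up. The wheel (200 mm in diameter, 30 mm thick, reddish rim, axle along x at height 130 mm) lies to the grinder's own -y, its rim 175 mm from the origin, top guard 244 mm high; the motor lies beside the wheel to +x.
- shoe (a point): On the grinder at (0, 0, 60) mm: centre of the shoe's flat blue bed, where the middle of the dresser's underside comes when home; axes as the grinder's. Two bare-metal jaws stand on the bed at +x and -x, inner faces 52 mm apart, 14 mm high, 58 mm long (y = -26 to +32 mm). The +y end is open. Home, the dresser's axes agree with these: nib to -y.
- keeper (a joint): Angle of the yellow keeper arm about its upright pivot, rad. 0 = shut (end stop): the arm lies along the grinder's +x, across the foot on the side away from the wheel, 3 mm above it. Grows as the arm opens, anticlockwise seen from above, to 1.75; at pi/2 it points to the grinder's +y. It stays where it is left; about 1 N at the handle moves it.
- keeper_pivot (a point): Pivot of the keeper, on the grinder at (-52, 16, 81) mm, at the underside of the arm. The arm is 10 mm wide and 8 mm thick.
- keeper_handle (a point): Grip point of the keeper's red upright handle, a round pin 14 mm in diameter standing on the arm 150 mm from the pivot, from 89 to 135 mm above the bench; the point is on its axis, 112 mm above the bench.
- oil: Bystander: yellow oil bottle with a red cap, 54 mm in diameter, 130 mm tall; origin under its centre.
- stone: Bystander: reddish whetstone 150 x 50 x 25 mm, long along its x; origin under its centre.
- spare: Bystander: grey spare grinding wheel lying flat, 124 mm in diameter, 22 mm thick; origin under its centre.
- wrench: Bystander: wrench lying along its x; origin under its middle.
- knife: Bystander: knife, 285 mm long, lying along its x with the wooden handle to -x; origin under the start of the blade.
- brush: Bystander: bench brush lying along its x; origin under its middle.
- nuts: Bystander: blue open tray of nuts, 100 x 80 x 35 mm; origin under its centre.
- dresser_head (a point): Centre of the dresser's blue head, on its axis at height 78 mm: 26 x 26 mm square, from height 61 to 95 mm, flats parallel to the foot's. Grip it here, across either pair of flats.
- stop (a point): On the grinder at (0, -24, 66) mm: middle of the face of the yellow stop bar that closes the wheel end of the shoe, 12 mm high; a foot that touches it all along is home (y = 0).
Things that resemble listed ones, but are neither listed nor needed, are in the scene too. Leave any pink or turquoise look-alike of the dresser alone.

How it is judged:
On the way:
1. the dresser sits home in the shoe, nib towards the wheel, with the keeper still open (x of dresser in the frame of shoe between -0.005 and 0.005 m and y of dresser in the frame of shoe between -0.004 and 0.004 m and z of dresser in the frame of shoe between -0.003 and 0.003 m and y of nib in the frame of shoe below -0.04 m and angle between the x axis of dresser and the x axis of grinder, either way round below 0.1 rad and angle between dresser's own z axis and vertical below 0.06 rad and value of joint keeper above 0.6 rad), for 0.2 s.
At the end, for the whole second after the job is handed in: The dresser stands upright (within 0.06 rad) with its foot on the bed (within 3 mm in height), within 5 mm of home across the jaws and within 4 mm along them, flats within 0.1 rad of square to the jaws, nib towards the wheel; the keeper is shut over the foot (joint below 0.1 rad); all is at rest (x of dresser in the frame of shoe between -0.005 and 0.005 m and y of dresser in the frame of shoe between -0.004 and 0.004 m and z of dresser in the frame of shoe between -0.003 and 0.003 m and y of nib in the frame of shoe below -0.04 m and angle between the x axis of dresser and the x axis of grinder, either way round below 0.1 rad and angle between dresser's own z axis and vertical below 0.06 rad and value of joint keeper below 0.1 rad and linear speed of dresser below 0.02 m/s and velocity of joint keeper below 0.05 rad/s); the robot touches nothing.
It fails at once if the dresser is tipped over (more than 0.6 rad) (angle between dresser's own z axis and vertical above 0.6 rad).
It fails at once if the dresser is dropped or rammed (more than 60 N against the grinder) (contact force between dresser and grinder above 60 N).
It fails at once if a bystander is moved by more than 30 mm (distance of any of oil, stone, spare, wrench, knife, brush, nuts from where it was at the start of the episode above 0.03 m).
It also fails if it takes over 58 s, if anything falls off the work surface, if the arm or the gripper's body presses on something with over 40 N, if the wrist force passes 120 N, or if a joint passes its speed limit or range.

## Working session

There is one attempt and no reset: what is moved stays moved. The work goes in short steps, Python scripts to look and compute and a tool call to move; the robot and the scene stay as the last step left them, time stands still between calls to the robot, and variables do not carry over. Pictures are saved under pics/ and viewed, about 8 in all and at most 12, crops included, and the job is handed in when it is done.

Besides the shell and the picture viewer there is one more tool, called after "Request:" as name([rows], argument=value, ...), one row to a line, values as JSON. arm_command: Moves the arm, as the interface text tells. Its arguments: {"type":"object","properties":{"translation":{"type":"array","items":{"type":"array","items":{"type":"number"}}},"turn":{"type":"array","items":{"type":"number"}},"hand":{"type":"array","items":{"type":"number"}}},"required":["translation","turn","hand"]}

```bash
mkdir -p pics; ls; cat > h.py <<'E'
from workcell import *
import numpy as np, cv2
def save(img,name): cv2.imwrite('pics/'+name,cv2.cvtColor(img,cv2.COLOR_RGB2BGR))
def deproj(cam,r,c,d):
    i=camera_info(cam); K=np.array(i['mtx']); T=np.linalg.inv(np.array(i['world_to_cam']))
    p=np.array([(c-K[0,2])/K[0,0]*d,(r-K[1,2])/K[1,1]*d,d,1]); return (T@p)[:3]
def ray_z(cam,r,c,z):
    o=np.linalg.inv(np.array(camera_info(cam)['world_to_cam']))[:3,3]
    p=deproj(cam,r,c,1.0); t=(z-o[2])/(p[2]-o[2]); return o+t*(p-o)
def cloud(cam,depth):
    i=camera_info(cam); K=np.array(i['mtx']); T=np.linalg.inv(np.array(i['world_to_cam']))
    r,c=np.mgrid[:480,:640]
    P=np.stack([(c-K[0,2])/K[0,0]*depth,(r-K[1,2])/K[1,1]*depth,depth,np.ones_like(depth)],-1)
    return (P@T.T)[...,:3]
E
python3 - <<'E'
from h import *
np.set_printoptions(precision=4,suppress=True)
print(get_obs())
for cam in ['scene','top']:
    im,d=camera(cam); save(im,cam+'0.png'); np.savez(cam+'0.npz',im=im,d=d)
    for n in ['dresser','dresser_head','nib','shoe','keeper_handle','keeper_pivot','stop','grinder']:
        for x in spot_point(cam,n)[:4]:
            r,c=x['location']; ri,ci=int(min(max(r,0),479)),int(min(max(c,0),639)); print(cam,n,round(x['conf'],2),[round(r),round(c)],deproj(cam,r,c,d[ri,ci]))
E
```

```text
pics
{'clock': 0.0, 'joint_pos': array([-1.103 ,  0.2414,  0.0037,  1.3352,  0.    ,  1.5708]), 'joint_vel': array([ 0.0001,  0.0005, -0.0006, -0.0008,  0.0012,  0.0004]), 'tau': array([  0.0001, -37.2324,  25.2405,   0.0171,   0.0001,   0.    ]), 'eef_pos': array([ 0.2252, -0.4457,  0.2444]), 'tool_rot': array([ 0.9728,  0.2318, -0.0002, -0.001 ]), 'ft_force': array([-0.134 , -0.6826,  0.0109]), 'ft_torque': array([-0.0109, -0.0414,  0.0121]), 'grip_width': 0.08562510769129546}
scene dresser 0.91 [252, 349] [0.5926 0.1813 0.0185]
scene dresser 0.78 [289, 302] [0.6426 0.0159 0.0168]
scene dresser 0.65 [246, 305] [0.5169 0.0869 0.0188]
scene dresser_head 0.96 [233, 352] [0.5966 0.184  0.0967]
scene dresser_head 0.9 [272, 299] [0.6446 0.0086 0.0917]
scene dresser_head 0.6 [225, 302] [0.5093 0.0839 0.0949]
scene dresser_head 0.16 [199, 441] [0.5328 0.5421 0.0119]
scene nib 0.9 [245, 335] [0.5395 0.1685 0.0021]
scene nib 0.87 [283, 318] [0.6367 0.0656 0.0025]
scene nib 0.74 [225, 314] [ 0.4349  0.1571 -0.0028]
scene nib 0.58 [282, 187] [ 0.5205 -0.2377  0.0595]
scene shoe 0.77 [281, 195]
[... 567 characters left out ...]
46 0.1951 0.0978]
top dresser_head 0.73 [205, 351] [0.627  0.0088 0.0961]
top dresser_head 0.59 [256, 323] [0.4919 0.0848 0.096 ]
top nib 0.87 [194, 335] [0.6813 0.0493 0.001 ]
top nib 0.85 [269, 304] [ 0.4688  0.1381 -0.003 ]
top nib 0.81 [229, 302] [0.574  0.1409 0.0416]
top shoe 0.79 [245, 433] [ 0.5228 -0.208   0.0622]
top shoe 0.38 [292, 200] [0.4066 0.4248 0.0091]
top keeper_handle 0.58 [264, 381] [ 0.4647 -0.058   0.1382]
top keeper_pivot 0.74 [264, 436] [ 0.4685 -0.2058  0.0966]
top keeper_pivot 0.45 [182, 264] [0.7146 0.2483 0.0254]
top stop 0.89 [242, 448] [ 0.5273 -0.2454  0.0772]
top stop 0.58 [224, 284] [0.5788 0.1852 0.097 ]
top grinder 0.79 [248, 432] [ 0.5143 -0.207   0.058 ]
```

View pics/scene0.png

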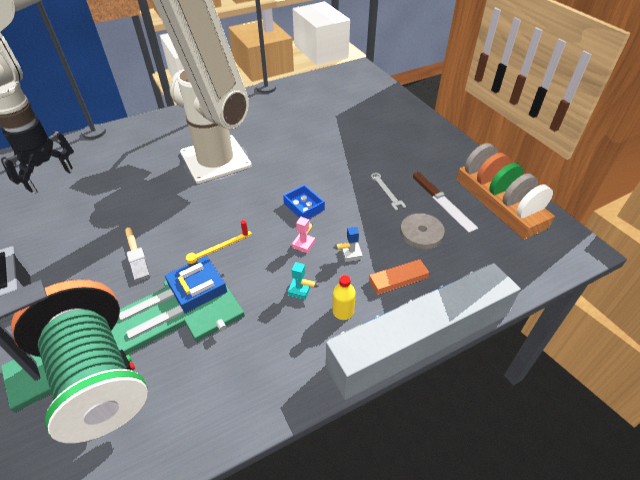

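View pics/top0.png

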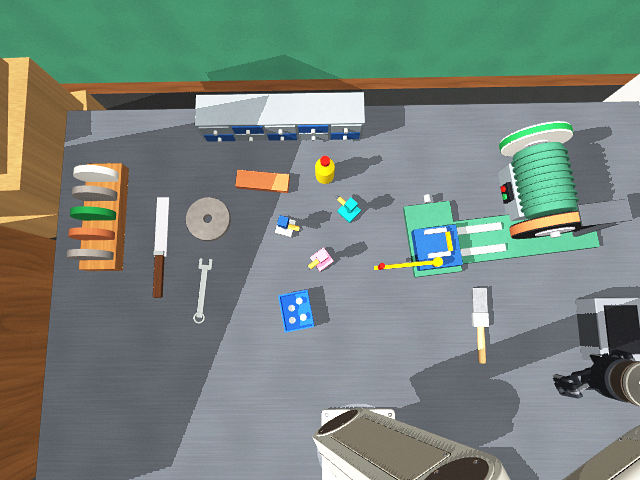

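Scene view: the blue-headed dresser is at about (250,350), pink is at (237,303), turquoise is at (280,299), and the shoe is at (281,195) with the keeper open towards +y. In the top view, blue is at (225,286), pink (259,320), turquoise (208,350), and the grinder wheel lies to world -y. I choose the blue one and will now fit the poses.

```bash
python3 - <<'E'
from h import *
np.set_printoptions(precision=4,suppress=True)
res={}
for cam in ['scene','top']:
    z=np.load(cam+'0.npz'); im,d=z['im'],z['d']; P=cloud(cam,d); hsv=cv2.cvtColor(im,cv2.COLOR_RGB2HSV)
    H,S,V=[hsv[...,k].astype(int) for k in range(3)]
    near=(np.hypot(P[...,0]-.59,P[...,1]-.185)<.07)&(P[...,2]>.006)
    blue=near&(H>100)&(H<130)&(S>120)&(P[...,2]>.055)
    top=blue&(P[...,2]>.088)
    foot=near&(P[...,2]>.012)&(P[...,2]<.024)&(S<60)
    nib=near&(P[...,2]>.03)&(P[...,2]<.052)&(H>10)&(H<35)&(S>100)
    for n,m in [('top',top),('foot',foot),('nib',nib)]:
        q=P[m]; 
        if len(q)>4:
            r=cv2.minAreaRect((q[:,:2]*1000).astype(np.float32)); print(cam,n,len(q),q.mean(0),'rect',r, 'far',q[np.argmin(q[:,1])])
    # grinder
    g=(np.hypot(P[...,0]-.523,P[...,1]+.21)<.09)
    bed=g&(H>100)&(H<130)&(S>120)&(P[...,2]>.052)&(P[...,2]<.067)
    stop=g&(H>20)&(H<35)&(S>120)&(P[...,2]>.064)&(P[...,2]<.078)
    jaw=g&(S<60)&(V>120)&(P[...,2]>.067)&(P[...,2]<.08)
    arm=(H>20)&(H<35)&(S>120)&(P[...,2]>.079)&(P[...,2]<.1)&(np.hypot(P[...,0]-.47,P[...,1]+.14)<.12)
    red=((H<6)|(H>174))&(S>120)&(P[...,2]>.09)&(np.hypot(P[...,0]-.47,P[...,1]+.06)<.06)
    for n,m in [('bed',bed),('stop',stop),('jaw',jaw),('arm',arm),('red',red)]:
        q=P[m]
        if len(q)>4:
            r=cv2.minAreaRect((q[:,:2]*1000).astype(np.float32)); l=cv2.fitLine((q[:,:2]*1000).astype(np.float32),cv2.DIST_HUBER,0,.01,.01).ravel(); print(cam,n,len(q),q.mean(0),'rect',r,'line',l)
im=np.load('scene0.npz')['im'][210:275,310:390]; im2=np.load('top0.npz')['im'][200:280,400:480]; im3=np.load('top0.npz')['im'][195:255,250:330]
save(np.hstack([cv2.resize(x,(390,390),interpolation=cv2.INTER_CUBIC) for x in (im,im2)]),'crop1.png')
E
```

```text
scene top 95 [0.5912 0.1904 0.0946] rect ((589.941650390625, 190.9583282470703), (25.249866485595703, 28.598106384277344), 73.10640716552734) far [0.5969 0.1762 0.094 ]
scene foot 186 [0.5974 0.1897 0.0178] rect ((590.8347778320312, 191.16647338867188), (49.08671188354492, 50.83210372924805), 76.68768310546875) far [0.6051 0.1626 0.0186]
scene nib 60 [0.5845 0.1676 0.0452] rect ((583.52197265625, 168.51104736328125), (35.77065658569336, 15.373799324035645), 68.26335144042969) far [0.5839 0.1491 0.0449]
scene bed 1207 [ 0.527  -0.2207  0.0598] rect ((520.4580078125, -219.63548278808594), (116.06735229492188, 115.59198760986328), 6.632532596588135) line [   0.3002    0.9539  525.856  -219.5885]
scene stop 72 [ 0.5326 -0.248   0.0719] rect ((533.6203002929688, -247.8517608642578), (54.30167007446289, 10.078064918518066), 4.661844730377197) line [   0.9979    0.0641  533.0082 -247.9554]
scene jaw 273 [ 0.5309 -0.2158  0.0728] rect ((525.4326171875, -220.62884521484375), (91.06928253173828, 65.48993682861328), 6.722342491149902) line [   0.9988    0.0489  529.4196 -215.4031]
scene arm 237
[... 1127 characters left out ...]
19, -237.630859375), (35.354896545410156, 89.54434204101562), 60.88172149658203) line [   0.9973    0.0728  529.9037 -247.8378]
top jaw 206 [ 0.5269 -0.2164  0.0749] rect ((528.1253051757812, -216.54653930664062), (76.79216766357422, 57.73043441772461), 6.9945220947265625) line [   0.9945    0.1045  526.7366 -216.8573]
top arm 275 [ 0.4696 -0.1501  0.0916] rect ((464.6799621582031, -133.91693115234375), (23.41575050354004, 176.665283203125), 7.690240383148193) line [   0.088    -0.9961  468.8269 -143.6697]
top red 35 [ 0.4612 -0.0589  0.1288] rect ((462.40948486328125, -59.59236145019531), (11.654224395751953, 13.479595184326172), 43.35506820678711) line [  0.7784  -0.6278 461.1064 -58.8321]
```

View pics/crop1.png

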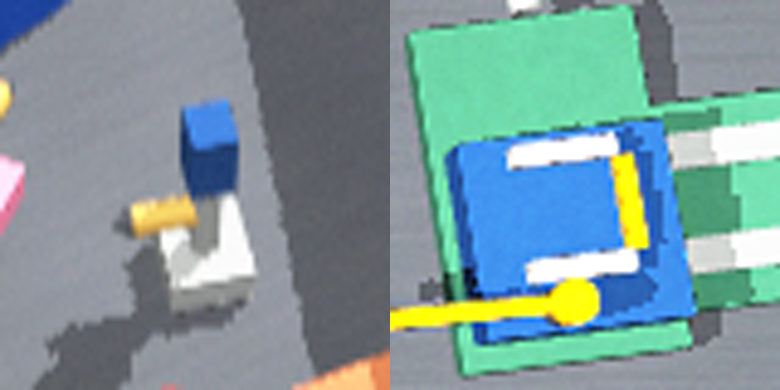

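Crop: this is the blue-headed dresser, with its brass nib pointing about world -y. The shoe opens to the left (+y), the stop is on the right and the keeper is open. The dresser is at about (0.588, 0.191) with yaw -14.5°. The grinder yaw is about +6.3°.

```bash
cat >> h.py <<'E'
from scipy.spatial.transform import Rotation as R
def go(p,tx_deg,o=None):
    """tool-frame shift cm and turn to reach TCP p (world) with tool x axis at yaw tx_deg, pointing down"""
    o=o or get_obs(); M=R.from_quat(o['tool_rot']).as_matrix()
    sh=M.T@(np.array(p)-o['eef_pos'])*100; y=np.degrees(np.arctan2(M[1,0],M[0,0]))
    t=-np.radians((tx_deg-y+180)%360-180)
    print('t',round(float(o['clock']),2),'at',o['eef_pos'].round(4),'yaw',y.round(2),'w',round(o['grip_width'],4),'shift cm',sh.round(2),'turn',t.round(3),'rows',np.ceil(max(np.linalg.norm(sh)/4.17,abs(t)/.125)),'F',o['ft_force'].round(1))
E
python3 -c "
from h import *
go([.588,.191,.245],75.5)
print(camera_info('wrist'))"
```

```text
t 0.9 at [ 0.2255 -0.4463  0.2453] yaw 26.8 w 0.0854 shift cm [ 6.109e+01 -4.054e+01  3.000e-02] turn -0.85 rows 18.0 F [-0.8  0.5 -0. ]
{'mtx': array([[371.64829954,   0.        , 316.05294276],
       [  0.        , 371.64829954, 243.26906553],
       [  0.        ,   0.        ,   1.        ]]), 'world_to_cam': array([[ 4.50049990e-01, -8.93002941e-01, -8.67898195e-04,
        -4.99111747e-01],
       [-8.57360215e-01, -4.32358426e-01,  2.79284181e-01,
        -3.53404672e-02],
       [-2.49776838e-01, -1.24947741e-01, -9.60208099e-01,
         3.80586310e-01],
       [ 0.00000000e+00,  0.00000000e+00,  0.00000000e+00,
         1.00000000e+00]])}
```

Request:
arm_command([
  [3.3,-2.2,0],
  [6.6,-4.4,0],
  [9.9,-6.6,0],
  [13.2,-8.8,0],
  [16.5,-11,0],
], turn=[0,0,0,0,0], hand=[0,0,0,0,0])

```text
clock: 1.32
eef_pos: [0.3236, -0.2722, 0.2454]
tool_rot: [0.973, 0.231, 0.0, 0.0]
ft_force: [0.1, -0.4, 0.9]
grip_width: 0.0854
```

Request:
arm_command([
  [3.3,-2.2,0],
  [6.6,-4.4,0],
  [9.9,-6.6,0],
  [13.2,-8.8,0],
  [16.5,-11,0],
], turn=[0,0,0,0,0], hand=[0,0,0,0,0])

```text
clock: 1.73
eef_pos: [0.4214, -0.0993, 0.2456]
tool_rot: [0.973, 0.232, 0.0, 0.0]
ft_force: [-0.0, -1.0, -0.1]
grip_width: 0.0854
```

Request:
arm_command([
  [3.3,-2.2,0],
  [6.6,-4.4,0],
  [9.9,-6.6,0],
  [13.2,-8.8,0],
  [16.5,-11,0],
], turn=[-0.12,-0.24,-0.36,-0.48,-0.6], hand=[0,0,0,0,0])

```text
clock: 2.15
eef_pos: [0.5191, 0.0735, 0.2454]
tool_rot: [0.859, 0.512, 0.0, 0.0]
ft_force: [0.7, -0.4, -0.3]
grip_width: 0.0852
```

```bash
python3 -c "
from h import *
go([.588,.191,.245],75.5)"
```

```text
t 2.15 at [0.5191 0.0735 0.2454] yaw 61.54 w 0.0852 shift cm [13.61  0.46  0.04] turn -0.244 rows 4.0 F [ 0.7 -0.4 -0.3]
```

Request:
arm_command([
  [3.4,0.1,0],
  [6.8,0.2,0],
  [10.2,0.4,0],
  [13.6,0.5,0],
  [13.6,0.5,0],
], turn=[-0.08,-0.16,-0.244,-0.244,-0.244], hand=[0,0,0,0,0])

```text
clock: 2.57
eef_pos: [0.5904, 0.1936, 0.2433]
tool_rot: [0.791, 0.612, 0.001, -0.001]
ft_force: [-0.6, 0.1, -0.7]
grip_width: 0.0858
```

```bash
cat >> h.py <<'E'
def wrist_top(name,z,cx,cy,half=.08,n=480):
    """orthographic rectification at height z about (cx,cy): up = +x, left = +y; returns image, rgb"""
    i=camera_info('wrist'); K=np.array(i['mtx']); T=np.array(i['world_to_cam']); im,d=camera('wrist')
    v,u=np.mgrid[:n,:n]; s=2*half/n
    P=np.stack([cx+half-v*s,cy+half-u*s,np.full(u.shape,z),np.ones(u.shape)],-1)@T.T
    x,y,zz=P[...,0],P[...,1],P[...,2]; r=np.hypot(x,y); th=np.arctan2(r,zz)*K[0,0]
    mu=(K[0,2]+th*x/r).astype(np.float32); mv=(K[1,2]+th*y/r).astype(np.float32)
    o=cv2.remap(im,mu,mv,cv2.INTER_LINEAR); return im,d,o,i
def wcloud(d,i):
    K=np.array(i['mtx']); T=np.linalg.inv(np.array(i['world_to_cam'])); v,u=np.mgrid[:480,:640]
    a,b=u-K[0,2],v-K[1,2]; r=np.hypot(a,b)+1e-9; t=np.tan(np.clip(r/K[0,0],0,1.5))
    P=np.stack([a/r*t*d,b/r*t*d,d,np.ones_like(d)],-1); return (P@T.T)[...,:3]
E
python3 - <<'E'
from h import *
np.set_printoptions(precision=4,suppress=True)
go([.588,.191,.245],75.5)
im,d,o,i=wrist_top('w',.095,.588,.191); P=wcloud(d,i); hsv=cv2.cvtColor(im,cv2.COLOR_RGB2HSV); H,S,V=[hsv[...,k].astype(int) for k in range(3)]
near=(np.hypot(P[...,0]-.588,P[...,1]-.191)<.06)
for n,m in [('top',near&(H>100)&(H<130)&(S>120)&(P[...,2]>.09)),('foot',near&(P[...,2]>.013)&(P[...,2]<.023)),('nib',near&(P[...,2]>.03)&(P[...,2]<.052)&(H>10)&(H<35)&(S>100))]:
    q=P[m]
    if len(q)>4: print(n,len(q),q.mean(0),cv2.minAreaRect((q[:,:2]*1000).astype(np.float32)))
save(np.hstack([cv2.resize(im,(480,360)),cv2.resize(o,(320,360))]),'w1.png')
E
```

```text
t 2.57 at [0.5904 0.1936 0.2433] yaw 75.46 w 0.0858 shift cm [-0.31 -0.17 -0.17] turn -0.001 rows 1.0 F [-0.6  0.1 -0.7]
top 1049 [0.5886 0.1942 0.0957] ((588.2017822265625, 193.73703002929688), (25.682336807250977, 25.100448608398438), 74.69773864746094)
foot 1443 [0.5905 0.2007 0.0188] ((588.7263793945312, 193.98318481445312), (47.49839782714844, 47.716556549072266), 73.92325592041016)
nib 228 [0.5782 0.1593 0.0463] ((578.0582885742188, 159.2025604248047), (16.01095962524414, 14.127091407775879), 75.6611099243164)
```

View pics/w1.png

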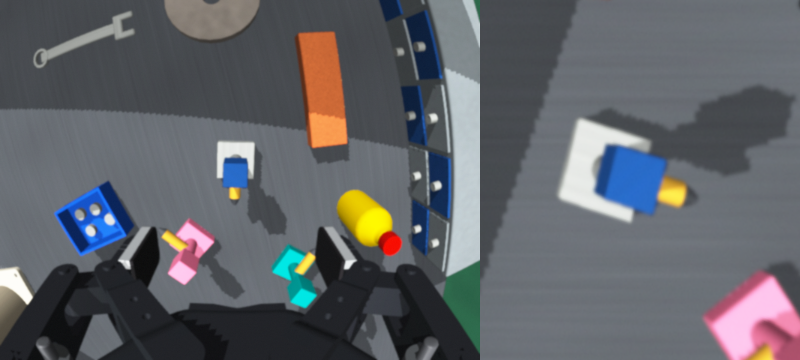

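Wrist view: the blue dresser stands alone under the gripper, at (235,165) in the left half. Measured centre (0.588, 0.194), yaw -15.5°. Now I'll descend.

```bash
python3 -c "
from h import *
go([.5884,.1938,.073],74.5)"
```

```text
t 2.62 at [0.5892 0.191  0.2435] yaw 75.38 w 0.0857 shift cm [ 0.25 -0.12 17.05] turn 0.015 rows 5.0 F [-0.3 -0.4 -0. ]
```

Request:
arm_command([
  [0.2,-0.1,3],
  [0.2,-0.1,6],
  [0.2,-0.1,9],
  [0.2,-0.1,11],
  [0.2,-0.1,12],
], turn=[0.015,0.015,0.015,0.015,0.015], hand=[0,0,0,0,0])

```text
clock: 3.03
eef_pos: [0.5854, 0.1887, 0.122]
tool_rot: [0.797, 0.603, -0.003, -0.001]
ft_force: [0.1, -0.7, 0.3]
grip_width: 0.0855
```

Request:
arm_command([
  [0,0,0],
  [0,0,0],
], turn=[0,0], hand=[0,0])

```text
clock: 3.2
eef_pos: [0.588, 0.1898, 0.1259]
tool_rot: [0.797, 0.604, 0.0, 0.0]
ft_force: [0.2, -1.4, -0.6]
grip_width: 0.0853
```

```bash
python3 - <<'E'
from h import *
go([.5884,.1938,.073],74.5)
im,d,o,i=wrist_top('w',.095,.588,.191); P=wcloud(d,i); hsv=cv2.cvtColor(im,cv2.COLOR_RGB2HSV); H,S,V=[hsv[...,k].astype(int) for k in range(3)]
near=(np.hypot(P[...,0]-.588,P[...,1]-.191)<.06)
for n,m in [('top',near&(H>100)&(H<130)&(S>120)&(P[...,2]>.09)),('foot',near&(P[...,2]>.013)&(P[...,2]<.023))]:
    q=P[m]
    if len(q)>4: print(n,len(q),q.mean(0),cv2.minAreaRect((q[:,:2]*1000).astype(np.float32)))
E
```

```text
t 3.2 at [0.588  0.1898 0.1259] yaw 74.26 w 0.0853 shift cm [ 0.39 -0.07  5.29] turn -0.004 rows 2.0 F [ 0.2 -1.4 -0.6]
top 2871 [0.58858392 0.19478042 0.09578181] ((567.9869384765625, 199.72103881835938), (26.064144134521484, 68.47831726074219), 73.57047271728516)
foot 3007 [0.59096775 0.20186359 0.0187574 ] ((588.4486694335938, 193.65255737304688), (47.67543029785156, 47.9360466003418), 73.61953735351562)
```

Request:
arm_command([
  [0.4,-0.1,1.5],
  [0.4,-0.1,3.5],
  [0.4,-0.1,5.0],
  [0.4,-0.1,5.3],
  [0.4,-0.1,5.3],
], turn=[0,0,0,0,0], hand=[0,0,0,0,0])

```text
clock: 3.67
eef_pos: [0.5883, 0.1945, 0.0729]
tool_rot: [0.797, 0.604, 0.0, 0.0]
ft_force: [0.1, -0.2, 0.5]
grip_width: 0.0854
```

Request:
arm_command([
  [0,0,0],
  [0,0,0],
  [0,0,0],
  [0,0,0],
  [0,0,0],
], turn=[0,0,0,0,0], hand=[0.3,0.5,0.6,0.8,1])

```text
clock: 4.08
eef_pos: [0.5885, 0.1947, 0.0731]
tool_rot: [0.797, 0.604, 0.001, 0.0]
ft_force: [0.4, -0.3, 20.0]
grip_width: 0.0259
```

Request:
arm_command([
  [0,0,0],
  [0,0,0],
  [0,0,0],
  [0,0,0],
  [0,0,0],
], turn=[0,0,0,0,0], hand=[1,1,1,1,1])

```text
clock: 4.5
eef_pos: [0.5888, 0.1948, 0.0732]
tool_rot: [0.797, 0.604, 0.001, 0.0]
ft_force: [0.4, -0.4, 4.5]
grip_width: 0.0256
```

Request:
arm_command([
  [0,0,-1],
  [0,0,-3],
  [0,0,-6],
  [0,0,-9],
  [0,0,-12],
], turn=[0,0,0,0,0], hand=[1,1,1,1,1])

```text
clock: 4.92
eef_pos: [0.5865, 0.194, 0.1919]
tool_rot: [0.797, 0.604, -0.002, -0.001]
ft_force: [1.6, 1.1, -3.8]
grip_width: 0.0251
```

Request:
arm_command([
  [0,0,-2],
  [0,0,-3],
  [0,0,-3],
], turn=[0,0,0], hand=[1,1,1])

```text
clock: 5.17
eef_pos: [0.5888, 0.1948, 0.2245]
tool_rot: [0.797, 0.604, 0.002, 0.001]
ft_force: [0.6, -0.1, -3.4]
grip_width: 0.0255
```

```bash
python3 - <<'E'
from h import *
import json
o=get_obs()
im,d,_,i=wrist_top('w',.095,.588,.191); P=wcloud(d,i)
# express in tool frame
M=R.from_quat(o['tool_rot']).as_matrix(); Q=(P-o['eef_pos'])@M
hsv=cv2.cvtColor(im,cv2.COLOR_RGB2HSV); H,S,V=[hsv[...,k].astype(int) for k in range(3)]
near=(np.hypot(Q[...,0],Q[...,1])<.06)&(d>0)
for n,m in [('blue',near&(H>100)&(H<130)&(S>120)&(Q[...,2]<.03)),('foot',near&(Q[...,2]>.03)&(Q[...,2]<.075)&(S<60)),('nib',near&(Q[...,2]>.02)&(Q[...,2]<.05)&(H>10)&(H<35)&(S>100))]:
    q=Q[m]
    if len(q)>4: print(n,len(q),q.mean(0),q.min(0),q.max(0),cv2.minAreaRect((q[:,:2]*1000).astype(np.float32)))
    if n=='foot': print(np.histogram(q[:,2],12))
go([.52,-.12,.25],96.3-0)
save(im,'w2.png')
E
```

```text
blue 7128 [ 3.93553569e-03  8.06142779e-05 -1.71659779e-02] [-0.01477063 -0.01293756 -0.02460291] [0.01230816 0.01308009 0.01106828] ((-1.2159719467163086, 0.048542022705078125), (26.01844596862793, 27.07204246520996), 89.87773895263672)
foot 5290 [1.06432892e-02 7.90682147e-05 5.40386188e-02] [-0.00858592 -0.02396026  0.03000786] [0.02314922 0.02407935 0.07081827] ((7.294044494628906, 0.11142730712890625), (31.568771362304688, 48.10881805419922), 0.3258601427078247)
(array([  92,   90,   79,   76,   80,   78,  690, 3555,  126,  188,  147,
         89]), array([0.03000786, 0.03340873, 0.0368096 , 0.04021046, 0.04361133,
       0.0470122 , 0.05041306, 0.05381393, 0.0572148 , 0.06061567,
       0.06401653, 0.0674174 , 0.07081827]))
t 5.22 at [0.588  0.1945 0.2222] yaw 74.3 w 0.0253 shift cm [-32.12   1.96  -2.78] turn -0.384 rows 8.0 F [ 0.5  0.7 -3.5]
```

View pics/w2.png

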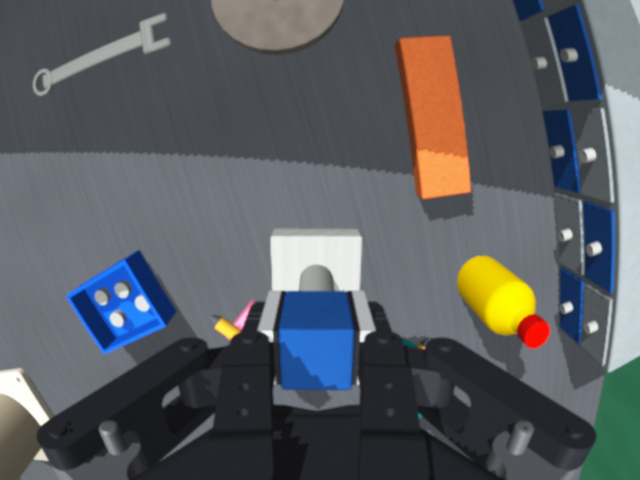

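The grasp is good: in the tool frame the foot is centred in y, offset -1.1 mm in x, and the underside is 72.5 mm below the TCP. Next I'll go to a high view over the shoe.

```bash
python3 -c "
from h import *
go([.525,-.28,.33],96.3)"
```

```text
t 5.22 at [0.588  0.1945 0.2222] yaw 74.3 w 0.0253 shift cm [-47.39   6.77 -10.78] turn -0.384 rows 12.0 F [ 0.5  0.7 -3.5]
```

Request:
arm_command([
  [-2,0.3,-2],
  [-5,0.7,-4.5],
  [-8.5,1.2,-6.5],
  [-12,1.7,-8],
  [-15.6,2.2,-9],
], turn=[0,0,0,0,0], hand=[1,1,1,1,1])

```text
clock: 5.63
eef_pos: [0.5662, 0.0373, 0.3112]
tool_rot: [0.797, 0.604, -0.001, -0.001]
ft_force: [1.4, 0.6, -4.3]
grip_width: 0.025
```

Request:
arm_command([
  [-3.6,0.5,-0.4],
  [-7.2,1,-0.8],
  [-10.8,1.5,-1.2],
  [-14.4,2,-1.6],
  [-18,2.5,-1.8],
], turn=[0,0,0,0,0], hand=[1,1,1,1,1])

```text
clock: 6.05
eef_pos: [0.541, -0.143, 0.3277]
tool_rot: [0.797, 0.604, -0.002, -0.002]
ft_force: [0.9, -1.1, -4.5]
grip_width: 0.0252
```

Request:
arm_command([
  [-3.4,0.5,0],
  [-6.8,1,0],
  [-10,1.5,0],
  [-12.5,1.8,0],
  [-13.8,2.1,0],
], turn=[-0.08,-0.16,-0.24,-0.32,-0.384], hand=[1,1,1,1,1])

```text
clock: 6.47
eef_pos: [0.5233, -0.2832, 0.3265]
tool_rot: [0.667, 0.745, -0.001, -0.003]
ft_force: [0.3, 0.3, -3.4]
grip_width: 0.0253
```

Request:
arm_command([
  [0,0,0],
  [0,0,0],
  [0,0,0],
], turn=[0,0,0], hand=[1,1,1])

```text
clock: 6.72
eef_pos: [0.5249, -0.2793, 0.3282]
tool_rot: [0.667, 0.745, -0.0, -0.002]
ft_force: [-0.4, 0.4, -4.9]
grip_width: 0.0254
```

```bash
cat > shoe.py <<'E'
from h import *
np.set_printoptions(precision=4,suppress=True)
go([.525,-.28,.33],96.3)
im,d,o,i=wrist_top('w',.074,.525,-.20); P=wcloud(d,i); np.savez('w3.npz',im=im,d=d,P=P)
hsv=cv2.cvtColor(im,cv2.COLOR_RGB2HSV); H,S,V=[hsv[...,k].astype(int) for k in range(3)]; Z=P[...,2]
g=(np.hypot(P[...,0]-.523,P[...,1]+.215)<.075)&(d>0)
def rep(n,m):
    m=cv2.morphologyEx(m.astype(np.uint8),cv2.MORPH_OPEN,np.ones((2,2)))>0
    q=P[m]
    if len(q)>9:
        print(n,len(q),q.mean(0),'rect',*[np.round(x,2) for x in cv2.minAreaRect((q[:,:2]*1000).astype(np.float32))],'line',cv2.fitLine((q[:,:2]*1000).astype(np.float32),cv2.DIST_HUBER,0,.01,.01).ravel())
jaw=g&(S<60)&(Z>.0715)&(Z<.0775)
rep('jaw+',jaw&(P[...,0]>.53)); rep('jaw-',jaw&(P[...,0]<.52)); rep('jaws',jaw)
rep('stop',g&(H>18)&(H<38)&(S>120)&(Z>.069)&(Z<.0755)&(P[...,1]<-.22))
rep('bed',g&(H>100)&(H<130)&(S>100)&(Z>.057)&(Z<.064))
rep('arm',(H>18)&(H<38)&(S>120)&(Z>.085)&(Z<.094)&(np.hypot(P[...,0]-.47,P[...,1]+.14)<.12))
rep('pivot',(H>18)&(H<38)&(S>120)&(Z>.094)&(Z<.105)&(np.hypot(P[...,0]-.47,P[...,1]+.2)<.05))
rep('red',((H<6)|(H>174))&(S>120)&(Z>.129)&(np.hypot(P[...,0]-.465,P[...,1]+.06)<.05))
save(np.hstack([cv2.resize(im,(480,360)),cv2.resize(o,(320,320),interpolation=cv2.INTER_AREA)[:,:].copy() if 0 else cv2.resize(o,(320,360))]),'w3.png')
E
python3 shoe.py
```

```text
t 6.72 at [ 0.5249 -0.2793  0.3282] yaw 96.27 w 0.0254 shift cm [-0.07  0.01 -0.18] turn -0.001 rows 1.0 F [-0.4  0.4 -4.9]
jaw+ 637 [ 0.5621 -0.2122  0.0747] rect [ 544.48 -214.9 ] [51.07 57.58] 6.95 line [   0.1252   -0.9921  561.8839 -212.166 ]
jaw- 621 [ 0.4985 -0.219   0.0762] rect [ 505.62 -219.28] [26.74 57.37] 5.78 line [   0.1001   -0.995   498.494  -219.1769]
jaws 1258 [ 0.5307 -0.2155  0.0755] rect [ 531.06 -216.33] [78.4  57.61] 6.58 line [   0.9963    0.0858  529.5306 -215.5829]
stop 494 [ 0.5338 -0.2473  0.0739] rect [ 532.78 -230.24] [52.54 47.11] 6.17 line [   0.9959    0.0902  533.9706 -247.3122]
bed 7625 [ 0.5234 -0.2198  0.0621] rect [ 523.96 -221.36] [114.79 123.77] 6.5 line [   0.4097    0.9122  523.4137 -216.9464]
arm 1376 [ 0.4715 -0.1382  0.0865] rect [ 466.01 -127.82] [ 47.33 185.36] 18.55 line [   0.0965   -0.9953  471.1487 -137.0407]
pivot 61 [ 0.4745 -0.2097  0.0942] rect [ 476.59 -208.13] [20.41 15.96] 67.28 line [   0.5026    0.8645  473.7894 -209.8024]
```

View pics/w3.png

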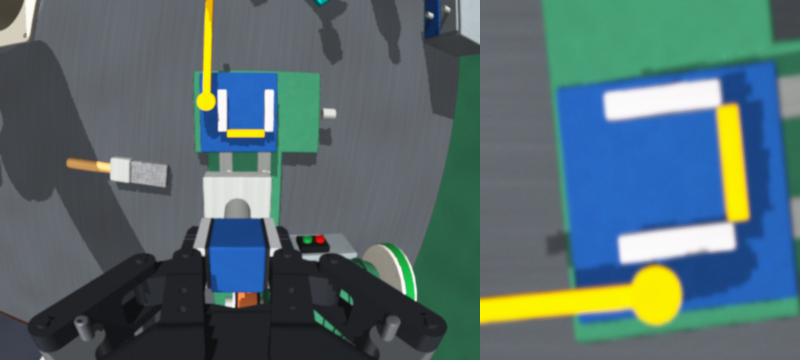

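Wrist view from above: the empty shoe, stop and keeper are clearly visible. Jaws are centred at about (0.531, -0.216), yaw 6.5°, so the shoe is at about (0.531, -0.2187). I'll go above the entry (6 mm off the stop), about 2 cm above the jaws, and recheck close.

```bash
python3 -c "
from h import *
go([.5302,-.2116,.17],96.5)"
```

```text
t 6.77 at [ 0.5251 -0.279   0.3289] yaw 96.32 w 0.0256 shift cm [ 6.61  1.29 15.9 ] turn -0.003 rows 5.0 F [-0.1  0.4 -4.2]
```

Request:
arm_command([
  [2.2,0.4,0],
  [4.4,0.8,2],
  [6.2,1.2,5],
  [6.6,1.3,8.5],
  [6.6,1.3,12],
], turn=[-0.003,-0.003,-0.003,-0.003,-0.003], hand=[1,1,1,1,1])

```text
clock: 7.18
eef_pos: [0.5316, -0.21, 0.21]
tool_rot: [0.664, 0.747, 0.001, 0.001]
ft_force: [1.2, -0.7, -4.4]
grip_width: 0.0254
```

Request:
arm_command([
  [0,0,2],
  [0,0,3.5],
  [0,0,3.9],
  [0,0,3.9],
  [0,0,3.9],
], turn=[0,0,0,0,0], hand=[1,1,1,1,1])

```text
clock: 7.6
eef_pos: [0.5316, -0.2126, 0.1722]
tool_rot: [0.666, 0.746, 0.0, 0.001]
ft_force: [0.5, 0.0, -2.6]
grip_width: 0.0255
```

```bash
cat > near.py <<'E'
from h import *
np.set_printoptions(precision=4,suppress=True)
o=get_obs(); go([.5302,-.2116,.17],96.5,o)
im,d,_,i=wrist_top('w',.074,.525,-.20); P=wcloud(d,i); M=R.from_quat(o['tool_rot']).as_matrix(); Q=(P-o['eef_pos'])@M*1000
hsv=cv2.cvtColor(im,cv2.COLOR_RGB2HSV); H,S,V=[hsv[...,k].astype(int) for k in range(3)]; Z=P[...,2]
foot=(abs(Q[...,0])<40)&(abs(Q[...,1])<30)&(Q[...,2]>50)&(Q[...,2]<58)&(S<60)
q=Q[foot]; print('foot tool x max',np.percentile(q[:,0],[50,98,100]),'y',q[:,1].min(),q[:,1].max(),'z',np.median(q[:,2]))
for n,s in [('+x',1),('-x',-1)]:
    jaw=(S<60)&(Z>.071)&(Z<.079)&(s*Q[...,1]>22)&(s*Q[...,1]<45)&(Q[...,0]>5)&(Q[...,0]<60)&(Q[...,2]>60)
    q=Q[jaw]
    if len(q)<20: print(n,'few',len(q)); continue
    xs=np.arange(np.ceil(q[:,0].min())+1,q[:,0].max()-1,2); e=[(x,(s*q[abs(q[:,0]-x)<1,1]).min(),(s*q[abs(q[:,0]-x)<1,1]).max()) for x in xs if (abs(q[:,0]-x)<1).sum()>3]; e=np.array(e)
    print(n,len(q),'x range',q[:,0].min(),q[:,0].max(),'z',np.median(q[:,2]),'inner',np.median(e[:,1]),'outer',np.median(e[:,2]),'slope inner/outer',s*np.polyfit(e[:,0],e[:,1],1)[0],s*np.polyfit(e[:,0],e[:,2],1)[0])
import sys; save(im[120:480,140:540],sys.argv[1])
E
python3 near.py w4.png
```

```text
t 7.6 at [ 0.5316 -0.2126  0.1722] yaw 96.53 w 0.0255 shift cm [ 0.12 -0.13  0.22] turn 0.0 rows 1.0 F [ 0.5  0.  -2.6]
foot tool x max [10.3481 22.1791 22.6323] y -23.5484333418093 24.43398080114362 z 54.39672445836145
+x 512 x range 5.022410123934263 27.30218335567167 z 97.45441527844054 inner 23.25787828828185 outer 34.798920499236786 slope inner/outer -0.4603723493217753 -0.03767384295874697
-x 679 x range 5.009516792340408 27.27906608356607 z 97.44727115184084 inner 28.691796499262658 outer 40.800965775581794 slope inner/outer 0.014783762981005873 0.1702698895419297
```

View pics/w4.png

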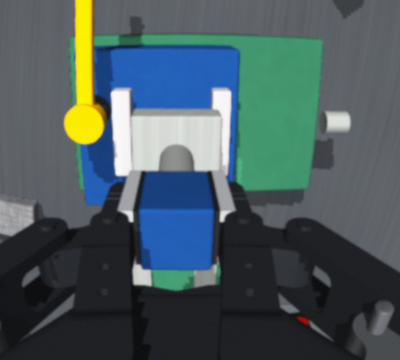

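View: the foot (132–222) hangs over the jaws but about 3 mm too far to +x: jaws' centre is at px 172, foot's at 177. I'll correct that, lower to just above the jaws and recheck.

Request:
arm_command([
  [0.1,-0.15,0.5],
  [0.2,-0.3,1.0],
  [0.2,-0.3,1.4],
  [0.2,-0.3,1.4],
  [0.2,-0.3,1.4],
], turn=[0,0,0,0,0], hand=[1,1,1,1,1])

```text
clock: 8.07
eef_pos: [0.5274, -0.2115, 0.157]
tool_rot: [0.666, 0.746, -0.0, -0.0]
ft_force: [-0.2, -1.0, -3.4]
grip_width: 0.025
```

Request:
arm_command([
  [0,0,0],
  [0,0,0],
  [0,0,0],
], turn=[0,0,0], hand=[1,1,1])

```text
clock: 8.32
eef_pos: [0.528, -0.2116, 0.1575]
tool_rot: [0.666, 0.746, 0.0, 0.0]
ft_force: [0.0, 0.2, -4.5]
grip_width: 0.0253
```

```bash
python3 near.py w5.png
```

```text
t 8.32 at [ 0.528  -0.2116  0.1575] yaw 96.47 w 0.0253 shift cm [-0.02  0.22 -1.25] turn -0.001 rows 1.0 F [ 0.   0.2 -4.5]
foot tool x max [10.3214 22.1531 22.6806] y -23.531499574299673 24.467035292706417 z 54.42870198676458
+x 658 x range 5.002554940638986 25.72522987952515 z 82.78810143597016 inner 27.28195109105597 outer 38.49981248200738 slope inner/outer -0.11163416869645483 -0.0013811956190810902
-x 682 x range 5.004012285836153 25.776029727047288 z 82.83400376785517 inner 26.189069263162423 outer 40.67394869119185 slope inner/outer 0.14405231717704184 0.10982969277304186
```

View pics/w5.png

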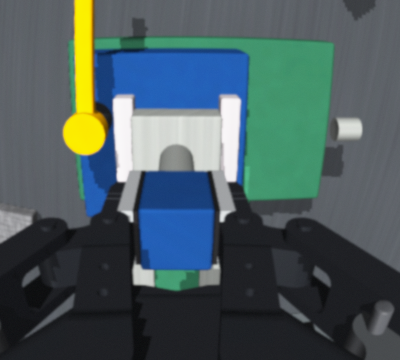

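The foot is now centred between the jaws (both centres at px 177), about 5 mm off the stop, with the underside about 24 mm above the bed. Lowering gently.

Request:
arm_command([
  [0,0,0.4],
  [0,0,0.8],
  [0,0,1.2],
  [0,0,1.6],
  [0,0,1.9],
], turn=[0,0,0,0,0], hand=[1,1,1,1,1])

```text
clock: 8.78
eef_pos: [0.5274, -0.2114, 0.1374]
tool_rot: [0.666, 0.746, -0.0, -0.001]
ft_force: [-0.1, 0.3, -3.8]
grip_width: 0.025
```

Request:
arm_command([
  [0,0,0.05],
  [0,0,0.1],
  [0,0,0.15],
  [0,0,0.2],
  [0,0,0.25],
], turn=[0,0,0,0,0], hand=[1,1,1,1,1])

```text
clock: 9.2
eef_pos: [0.528, -0.2116, 0.136]
tool_rot: [0.666, 0.746, 0.0, 0.0]
ft_force: [-0.6, 0.3, -3.5]
grip_width: 0.0254
```

```bash
python3 near.py w6.png
```

```text
t 9.2 at [ 0.528  -0.2116  0.136 ] yaw 96.48 w 0.0254 shift cm [-0.03  0.22 -3.4 ] turn -0.0 rows 1.0 F [-0.6  0.3 -3.5]
foot tool x max [10.2785 22.1527 22.6299] y -23.69984913708313 24.475811969109408 z 54.44083756736484
+x 818 x range 5.059441966340642 25.603376612459975 z 61.36946634103189 inner 26.42112154772456 outer 38.26742277689912 slope inner/outer -0.23982490322976813 -0.012224851878187695
-x 880 x range 5.026591831444118 25.766175284163175 z 61.398842397820175 inner 25.064035870229812 outer 40.968100814095465 slope inner/outer 0.1696775181534565 0.006454901691940187
```

Request:
arm_command([
  [0,0,0.05],
  [0,0,0.1],
  [0,0,0.15],
  [0,0,0.2],
  [0,0,0.2],
], turn=[0,0,0,0,0], hand=[1,1,1,1,1])

```text
clock: 9.67
eef_pos: [0.5277, -0.2115, 0.1337]
tool_rot: [0.666, 0.746, -0.0, -0.0]
ft_force: [0.2, -0.7, -3.9]
grip_width: 0.0252
```

Request:
arm_command([
  [0,0,0.02],
  [0,0,0.04],
  [0,0,0.06],
  [0,0,0.08],
  [0,0,0.08],
], turn=[0,0,0,0,0], hand=[1,1,1,1,1])

```text
clock: 10.08
eef_pos: [0.5278, -0.2115, 0.1333]
tool_rot: [0.666, 0.746, 0.0, 0.0]
ft_force: [-0.6, -0.5, -2.5]
grip_width: 0.0251
```

Request:
arm_command([
  [0,0,0.02],
  [0,0,0.04],
  [0,0,0.06],
  [0,0,0.06],
], turn=[0,0,0,0], hand=[1,1,1,1])

```text
clock: 10.42
eef_pos: [0.5278, -0.2115, 0.1332]
tool_rot: [0.666, 0.746, 0.0, 0.0]
ft_force: [-2.7, 1.6, 4.0]
grip_width: 0.0253
```

On the bed with about 7 N of contact. Now sliding towards the stop.

Request:
arm_command([
  [-0.07,0,0],
  [-0.14,0,0],
  [-0.21,0,0],
  [-0.28,0,0],
  [-0.35,0,0],
], turn=[0,0,0,0,0], hand=[1,1,1,1,1])

```text
clock: 10.83
eef_pos: [0.5289, -0.2144, 0.1332]
tool_rot: [0.666, 0.746, 0.001, 0.0]
ft_force: [-0.3, 2.2, 6.4]
grip_width: 0.0254
```

Request:
arm_command([
  [-0.02,0,0],
  [-0.04,0,0],
  [-0.06,0,0],
  [-0.08,0,0],
], turn=[0,0,0,0], hand=[1,1,1,1])

```text
clock: 11.17
eef_pos: [0.529, -0.2148, 0.1333]
tool_rot: [0.666, 0.746, 0.001, 0.0]
ft_force: [-0.6, 3.8, 7.0]
grip_width: 0.0253
```

```bash
python3 near.py w7.png
```

```text
t 11.17 at [ 0.529  -0.2148  0.1333] yaw 96.51 w 0.0253 shift cm [ 0.31  0.16 -3.67] turn 0.0 rows 1.0 F [-0.6  3.8  7. ]
foot tool x max [10.3526 22.4552 28.4847] y -29.992554751966704 29.91916821804311 z 54.44268895254349
+x 49 x range 5.486235887675511 29.001606658598185 z 61.0721334357134 inner 25.734617740799777 outer 32.94238864029253 slope inner/outer -0.029109195443561057 1.0502036838369135
-x 95 x range 5.889376487558355 28.755636885736052 z 60.8727369722735 inner 25.71561497722972 outer 41.65098878973438 slope inner/outer 0.15253144492644327 0.4331172523974952
```

Request:
arm_command([
  [-0.03,0,0],
  [-0.06,0,0],
  [-0.09,0,0],
  [-0.12,0,0],
  [-0.12,0,0],
], turn=[0,0,0,0,0], hand=[1,1,1,1,1])

```text
clock: 11.63
eef_pos: [0.5294, -0.2163, 0.1333]
tool_rot: [0.666, 0.746, 0.001, 0.0]
ft_force: [-0.5, 4.8, 6.3]
grip_width: 0.0254
```

Request:
arm_command([
  [-0.02,0,0],
  [-0.04,0,0],
  [-0.06,0,0],
  [-0.06,0,0],
], turn=[0,0,0,0], hand=[1,1,1,1])

```text
clock: 11.97
eef_pos: [0.5294, -0.2166, 0.1332]
tool_rot: [0.666, 0.746, 0.001, 0.0]
ft_force: [-1.1, 4.8, 6.5]
grip_width: 0.0252
```

Request:
arm_command([
  [-0.02,0,0],
  [-0.04,0,0],
  [-0.06,0,0],
  [-0.08,0,0],
  [-0.08,0,0],
], turn=[0,0,0,0,0], hand=[1,1,1,1,1])

```text
clock: 12.38
eef_pos: [0.5294, -0.2168, 0.1333]
tool_rot: [0.666, 0.746, 0.002, -0.0]
ft_force: [-0.4, 5.7, 6.7]
grip_width: 0.0255
```

```bash
python3 - <<'E'
from h import *
np.set_printoptions(precision=2,suppress=True)
o=get_obs(); go([.529,-.216,.133],96.5,o)
im,d,_,i=wrist_top('w',.074,.525,-.20); P=wcloud(d,i); M=R.from_quat(o['tool_rot']).as_matrix(); Q=(P-o['eef_pos'])@M*1000
H,S,V=[cv2.cvtColor(im,cv2.COLOR_RGB2HSV)[...,k].astype(int) for k in range(3)]
w=(S<60)&(d>0)&(V>100)
ft=w&(abs(Q[...,1])<20)&(abs(Q[...,2]-54.4)<1.5)&(Q[...,0]<40)&(Q[...,0]>5)
jw=w&(abs(Q[...,1])>27)&(abs(Q[...,1])<38)&(Q[...,2]>56)&(Q[...,2]<60.5)&(Q[...,0]<45)&(Q[...,0]>5)
print('foot end',np.percentile(Q[ft][:,0],99.5),'z',np.median(Q[ft][:,2]))
for s in (1,-1):
    q=Q[jw&(s*Q[...,1]>0)]; print('jaw',s,len(q),np.percentile(q[:,0],99.5),'z',np.median(q[:,2]),q[:,1].min(),q[:,1].max())
save(cv2.resize(im[180:380,220:420],(600,600),interpolation=cv2.INTER_CUBIC),'w8.png')
E
```

```text
t 12.38 at [ 0.53 -0.22  0.13] yaw 96.55 w 0.0255 shift cm [ 0.08 -0.03  0.03] turn 0.001 rows 1.0 F [-0.4  5.7  6.7]
foot end 22.583104893376035 z 54.33125436031485
jaw 1 893 30.64961974421083 z 58.61281674467396 27.02225050874228 37.7440824311293
jaw -1 930 30.757480659377983 z 58.495929546796006 -37.993708879891784 -27.025183122702884
```

View pics/w8.png

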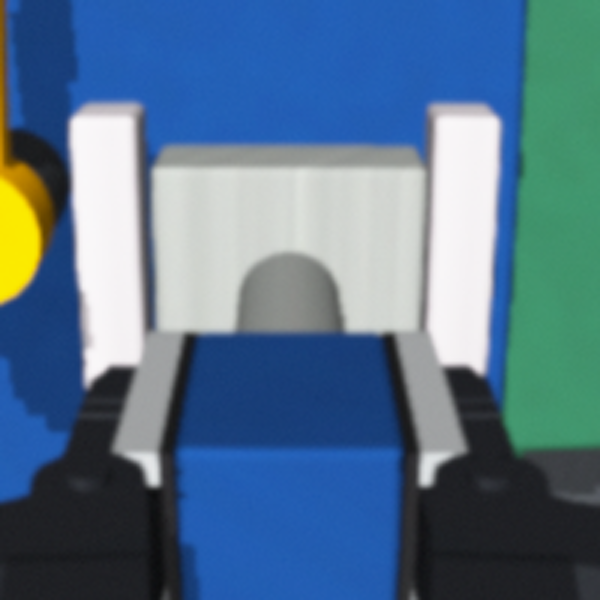

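The foot sits on the bed (top 4.3 mm above the jaw tops, expected 4). Jaw end to foot end is 8.1 mm (expected 8), so it is against the stop and centred within 0.5 mm. Releasing.

Request:
arm_command([
  [0,0,0],
  [0,0,0],
  [0,0,0],
  [0,0,0],
  [0,0,0],
], turn=[0,0,0,0,0], hand=[0.8,0.6,0.45,0.45,0.45])

```text
clock: 12.85
eef_pos: [0.5286, -0.2188, 0.1321]
tool_rot: [0.666, 0.746, -0.0, 0.0]
ft_force: [-0.6, 0.5, 0.5]
grip_width: 0.047
```

Request:
arm_command([
  [0,0,-0.5],
  [0,0,-2],
  [0,0,-5],
  [0,0,-8],
  [0,0,-11],
], turn=[0,0,0,0,0], hand=[0.45,0.45,0.45,0.45,0.45])

```text
clock: 13.27
eef_pos: [0.5282, -0.2185, 0.2436]
tool_rot: [0.666, 0.746, -0.0, -0.0]
ft_force: [0.2, -1.0, -0.2]
grip_width: 0.047
```

```bash
cat > chk.py <<'E'
from h import *
np.set_printoptions(precision=4,suppress=True)
go([.529,-.216,.25],96.5)
im,d,_,i=wrist_top('w',.074,.525,-.20); P=wcloud(d,i)
H,S,V=[cv2.cvtColor(im,cv2.COLOR_RGB2HSV)[...,k].astype(int) for k in range(3)]; Z=P[...,2]
for n,m in [('head',(H>100)&(H<130)&(S>120)&(Z>.14)&(Z<.165)&(np.hypot(P[...,0]-.529,P[...,1]+.218)<.03)),('red',((H<6)|(H>174))&(S>120)&(Z>.1)&(Z<.14)&(np.hypot(P[...,0]-.5,P[...,1]+.13)<.2)),('arm',(H>18)&(H<38)&(S>120)&(Z>.085)&(Z<.094)&(np.hypot(P[...,0]-.52,P[...,1]+.14)<.14))]:
    q=P[m]
    if len(q)>9: print(n,len(q),q.mean(0),cv2.minAreaRect((q[:,:2]*1000).astype(np.float32)),cv2.fitLine((q[:,:2]*1000).astype(np.float32),cv2.DIST_HUBER,0,.01,.01).ravel())
for c in ('top','scene'):
    im,d=camera(c); P=cloud(c,d); H,S,V=[cv2.cvtColor(im,cv2.COLOR_RGB2HSV)[...,k].astype(int) for k in range(3)]
    m=((H<6)|(H>174))&(S>120)&(P[...,2]>.1)&(P[...,2]<.145)&(np.hypot(P[...,0]-.52,P[...,1]+.13)<.16); q=P[m]; print(c,'red',len(q),q.mean(0) if len(q) else '')
    save(im,'chk_'+c+'.png')
E
python3 chk.py
```

```text
t 13.27 at [ 0.5282 -0.2185  0.2436] yaw 96.46 w 0.047 shift cm [ 0.24  0.11 -0.64] turn -0.001 rows 1.0 F [ 0.2 -1.  -0.2]
head 1806 [ 0.5299 -0.2158  0.1547] ((530.2254638671875, -217.4615936279297), (25.15591812133789, 26.819639205932617), 7.4063944816589355) [   0.6408   -0.7677  529.9155 -215.6683]
red 473 [ 0.4653 -0.0626  0.1251] ((464.1585998535156, -61.35701370239258), (13.498578071594238, 9.139493942260742), 9.683272361755371) [  0.9318   0.3629 465.7238 -63.1342]
arm 2744 [ 0.4711 -0.1433  0.0903] ((466.39813232421875, -132.2159423828125), (24.514434814453125, 176.3553009033203), 7.4052534103393555) [   0.0833   -0.9965  470.8349 -139.1818]
top red 34 [ 0.4613 -0.0588  0.1304]
scene red 65 [ 0.4675 -0.0604  0.1214]
```

Released: the dresser stands at about (0.530, -0.217), with its head top at 0.155. The handle is at about (0.4645, -0.059) with the keeper still open at about 1.54 rad. I'll cage the pin between half-open fingers and swing it along its arc.

```bash
python3 -c "
from h import *
go([.4645,-.059,.20],94.5)"
```

```text
t 13.42 at [ 0.5303 -0.2194  0.246 ] yaw 96.46 w 0.0472 shift cm [16.69 -4.76  4.51] turn 0.034 rows 5.0 F [ 1.1 -1.1 -0.6]
```

Request:
arm_command([
  [3.4,-1,0],
  [6.8,-2,0],
  [10.2,-3,0],
  [13.6,-4,1],
  [16.7,-4.8,2],
], turn=[0.034,0.034,0.034,0.034,0.034], hand=[0.45,0.45,0.45,0.45,0.45])

```text
clock: 13.83
eef_pos: [0.4606, -0.0565, 0.2216]
tool_rot: [0.679, 0.734, -0.0, -0.0]
ft_force: [0.8, -0.4, -1.0]
grip_width: 0.0465
```

Request:
arm_command([
  [0,0,0],
  [0,0,0],
  [0,0,0],
], turn=[0,0,0], hand=[0.45,0.45,0.45])

```text
clock: 14.08
eef_pos: [0.4622, -0.0581, 0.2221]
tool_rot: [0.678, 0.735, -0.0, 0.0]
ft_force: [-0.3, -0.2, 0.9]
grip_width: 0.0471
```

```bash
python3 - <<'E'
from h import *
np.set_printoptions(precision=1,suppress=True)
o=get_obs(); go([.4645,-.059,.122],94.5,o)
im,d,_,i=wrist_top('w',.074,.525,-.20); P=wcloud(d,i); M=R.from_quat(o['tool_rot']).as_matrix(); Q=(P-o['eef_pos'])@M*1000
H,S,V=[cv2.cvtColor(im,cv2.COLOR_RGB2HSV)[...,k].astype(int) for k in range(3)]
m=((H<6)|(H>174))&(S>120)&(np.hypot(Q[...,0],Q[...,1])<40)&(d>0)
q=Q[m]; print(len(q),q.min(0),q.max(0),q.mean(0)); t=q[q[:,2]<q[:,2].min()+4]; print('top face',len(t),t.mean(0),t.min(0),t.max(0),'world z',o['eef_pos'][2]-t[:,2].mean()/1000)
save(im[150:450,160:480],'w9.png')
E
```

```text
t 14.08 at [ 0.5 -0.1  0.2] yaw 94.55 w 0.0471 shift cm [-0.1  0.2 10. ] turn 0.001 rows 3.0 F [-0.3 -0.2  0.9]
649 [-32.7  -8.4  84.5] [  6.9   8.3 221.6] [ 2.2  1.  96.6]
top face 352 [ 0.4  1.1 86.6] [-5.9 -5.7 84.5] [ 6.4  7.9 88.5] world z 0.1355663281458036
```

View pics/w9.png

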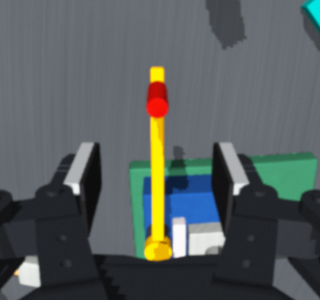

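The handle's red top is centred between the fingers (tool offset 0.4, 1.1 mm) at height 0.1356. Descending to TCP z 0.122.

Request:
arm_command([
  [0,0.1,3],
  [0,0.1,6],
  [0,0.1,8.5],
  [0,0.1,10],
  [0,0.1,10],
], turn=[0,0,0,0,0], hand=[0.45,0.45,0.45,0.45,0.45])

```text
clock: 14.55
eef_pos: [0.461, -0.0588, 0.1191]
tool_rot: [0.679, 0.734, -0.002, -0.003]
ft_force: [-0.2, -0.2, 0.4]
grip_width: 0.047
```

Request:
arm_command([
  [0,0,0],
  [0,0,0],
  [0,0,0],
], turn=[0,0,0], hand=[0.6,0.7,0.7])

```text
clock: 14.8
eef_pos: [0.4645, -0.0584, 0.1239]
tool_rot: [0.679, 0.734, 0.001, 0.001]
ft_force: [-1.0, 0.8, -0.2]
grip_width: 0.0261
```

Request:
arm_command([
  [-0.06,1.31,0],
  [-0.23,2.6,0],
  [-0.51,3.88,0],
  [-0.9,5.13,0],
  [-1.41,6.34,0],
], turn=[0.087,0.175,0.262,0.349,0.436], hand=[0.7,0.7,0.7,0.7,0.7])

```text
clock: 15.22
eef_pos: [0.5287, -0.0668, 0.1239]
tool_rot: [0.823, 0.569, 0.001, 0.001]
ft_force: [-1.7, 0.5, -0.3]
grip_width: 0.0252
```

Request:
arm_command([
  [-0.06,1.31,0],
  [-0.23,2.6,0],
  [-0.51,3.88,0],
  [-0.9,5.13,0],
  [-1.41,6.34,0],
], turn=[0.087,0.175,0.262,0.349,0.436], hand=[0.7,0.7,0.7,0.7,0.7])

```text
clock: 15.63
eef_pos: [0.5832, -0.1023, 0.1239]
tool_rot: [0.926, 0.377, 0.001, 0.0]
ft_force: [0.1, 1.0, -0.0]
grip_width: 0.0257
```

```bash
python3 -c "
from h import *
go([.6245,-.191,.122],6.5); o=get_obs(); v=o['eef_pos'][:2]-np.array([.4755,-.208]); print(np.hypot(*v),np.degrees(np.arctan2(v[1],v[0])),o['joint_pos'])"
```

```text
t 15.63 at [ 0.5832 -0.1023  0.1239] yaw 44.35 w 0.0257 shift cm [-3.25  9.23  0.2 ] turn 0.661 rows 6.0 F [ 0.1  1.  -0. ]
0.1509230515694634 44.45700334118159 [-1.73926335e-01  4.94249079e-01  5.22827164e-02  1.12650607e+00
  5.99348099e-04  2.19364581e+00]
```

Request:
arm_command([
  [-0.06,1.31,0],
  [-0.23,2.6,0],
  [-0.51,3.88,0],
  [-0.9,5.13,0],
  [-1.41,6.34,0],
], turn=[0.087,0.175,0.262,0.349,0.436], hand=[0.7,0.7,0.7,0.7,0.7])

```text
clock: 16.05
eef_pos: [0.6177, -0.1576, 0.1239]
tool_rot: [0.986, 0.168, 0.001, 0.0]
ft_force: [0.6, 0.8, -0.7]
grip_width: 0.0255
```

Request:
arm_command([
  [-0.02,0.79,0],
  [-0.08,1.57,0],
  [-0.18,2.35,0],
  [-0.28,2.86,0],
  [-0.33,3.12,0],
], turn=[0.05,0.1,0.15,0.19,0.21], hand=[0.7,0.7,0.7,0.7,0.7])

```text
clock: 16.47
eef_pos: [0.6247, -0.1886, 0.1239]
tool_rot: [0.998, 0.065, 0.001, 0.0]
ft_force: [-0.1, 0.7, -0.4]
grip_width: 0.0256
```

```bash
cat >k.py <<'E'
from h import *
go([.6245,-.191,.122],6.5); o=get_obs(); v=o['eef_pos'][:2]-np.array([.4755,-.208]); print(np.hypot(*v),np.degrees(np.arctan2(v[1],v[0])))
np.set_printoptions(precision=1,suppress=True)
im,d,_,i=wrist_top('w',.074,.525,-.20); P=wcloud(d,i); M=R.from_quat(o['tool_rot']).as_matrix(); Q=(P-o['eef_pos'])@M*1000
H,S,V=[cv2.cvtColor(im,cv2.COLOR_RGB2HSV)[...,k].astype(int) for k in range(3)]
q=Q[((H<6)|(H>174))&(S>120)&(np.hypot(Q[...,0],Q[...,1])<40)&(d>0)]; print('pin in tool',len(q),q.min(0),q.max(0),q.mean(0))
save(im,'w10.png')
E
python3 k.py
```

```text
t 16.47 at [ 0.6247 -0.1886  0.1239] yaw 7.43 w 0.0256 shift cm [-0.05  0.23  0.19] turn 0.016 rows 1.0 F [-0.1  0.7 -0.4]
0.1504256399220685 7.398912575275011
pin in tool 2153 [ -8.3 -13.7 -14.6] [ 7.8 -0.2 30.5] [ 3.7 -6.7 -0.9]
```

Request:
arm_command([
  [0,0.2,0],
  [0,0.4,0],
  [0,0.6,0],
  [0,0.75,0],
  [0,0.75,0],
], turn=[0,0,0,0,0], hand=[0.7,0.7,0.7,0.7,0.7])

```text
clock: 16.93
eef_pos: [0.6246, -0.1954, 0.1225]
tool_rot: [0.998, 0.066, -0.0, 0.0]
ft_force: [-0.4, 0.6, 0.3]
grip_width: 0.0255
```

Request:
arm_command([
  [0,0.05,0],
  [0,0.1,0],
  [0,0.15,0],
  [0,0.2,0],
  [0,0.2,0],
], turn=[0,0,0,0,0], hand=[0.7,0.7,0.7,0.7,0.7])

```text
clock: 17.35
eef_pos: [0.6248, -0.1972, 0.1224]
tool_rot: [0.998, 0.066, -0.0, 0.0]
ft_force: [-1.1, 1.2, 0.3]
grip_width: 0.0258
```

Request:
arm_command([
  [0,0.05,0],
  [0,0.1,0],
  [0,0.15,0],
  [0,0.2,0],
  [0,0.2,0],
], turn=[0,0,0,0,0], hand=[0.7,0.7,0.7,0.7,0.7])

```text
clock: 17.77
eef_pos: [0.625, -0.1982, 0.1224]
tool_rot: [0.998, 0.066, -0.0, -0.001]
ft_force: [-0.8, 4.6, 1.3]
grip_width: 0.0257
```

```bash
python3 k.py
```

```text
t 17.77 at [ 0.625  -0.1982  0.1224] yaw 7.59 w 0.0257 shift cm [ 0.05 -0.72  0.04] turn 0.019 rows 1.0 F [-0.8  4.6  1.3]
0.14981970446385529 3.748245992684319
pin in tool 2227 [ -9.2 -14.  -17.7] [ 8.6 -0.2 28.9] [ 4.8 -6.8 -2.5]
```

The force rose to 4.6 N with the pin at y ≈ -0.191, the shut position. I'll centre the cage, open a little and withdraw upward.

Request:
arm_command([
  [0,-0.3,0],
  [0,-0.75,0],
  [0,-0.75,0],
  [0,-0.75,0],
], turn=[0,0,0,0], hand=[0.7,0.6,0.5,0.5])

```text
clock: 18.15
eef_pos: [0.6241, -0.1919, 0.1224]
tool_rot: [0.998, 0.066, -0.0, 0.0]
ft_force: [0.7, -0.6, 1.1]
grip_width: 0.0429
```

Request:
arm_command([
  [0,0,-2],
  [0,0,-5],
  [0,0,-9],
  [0,0,-13],
  [0,0,-17],
], turn=[0,0,0,0,0], hand=[0.5,0.5,0.5,0.5,0.5])

```text
clock: 18.57
eef_pos: [0.6236, -0.1921, 0.2941]
tool_rot: [0.998, 0.066, -0.0, 0.0]
ft_force: [2.3, 0.0, -0.0]
grip_width: 0.0429
```

Request:
arm_command([
  [3,0,-2],
  [5,0,-3],
  [5,0,-3],
  [5,0,-3],
], turn=[0,0,0,0], hand=[0.5,0.5,0.5,0.5])

```text
clock: 18.9
eef_pos: [0.6749, -0.1854, 0.3213]
tool_rot: [0.998, 0.066, 0.0, 0.0]
ft_force: [-0.4, 0.1, -0.5]
grip_width: 0.0427
```

```bash
sed -i 's/(np.hypot(P\[...,0\]-.52,P\[...,1\]+.14)<.14))\]/(P[...,0]>.55)\&(np.hypot(P[...,0]-.58,P[...,1]+.2)<.08))]/' chk.py; python3 chk.py; python3 -c "
import cv2; a=cv2.imread('pics/chk_top.png')[190:310,330:490]; b=cv2.imread('pics/chk_scene.png')[200:350,110:310]
import numpy as np; cv2.imwrite('pics/fin.png',np.hstack([cv2.resize(a,(400,300)),cv2.resize(b,(400,300))]))"
```

```text
t 18.9 at [ 0.6749 -0.1854  0.3213] yaw 7.58 w 0.0427 shift cm [-14.86   1.1    7.13] turn -1.552 rows 13.0 F [-0.4  0.1 -0.5]
head 714 [ 0.5346 -0.2177  0.1535] ((530.6195068359375, -217.8912811279297), (28.300933837890625, 24.88280487060547), 7.120494842529297) [   0.8416    0.5401  534.4116 -217.7002]
red 284 [ 0.6288 -0.1903  0.1268] ((626.9060668945312, -190.9220733642578), (13.043182373046875, 11.318950653076172), 89.04251098632812) [   0.2445   -0.9697  629.7805 -190.1076]
arm 490 [ 0.5875 -0.1952  0.0897] ((595.111572265625, -194.40719604492188), (90.9096908569336, 9.712997436523438), 6.582956790924072) [   0.9932    0.1165  587.3632 -195.1613]
top red 43 [ 0.6221 -0.1907  0.128 ]
scene red 72 [ 0.6293 -0.1921  0.122 ]
```

View pics/fin.png

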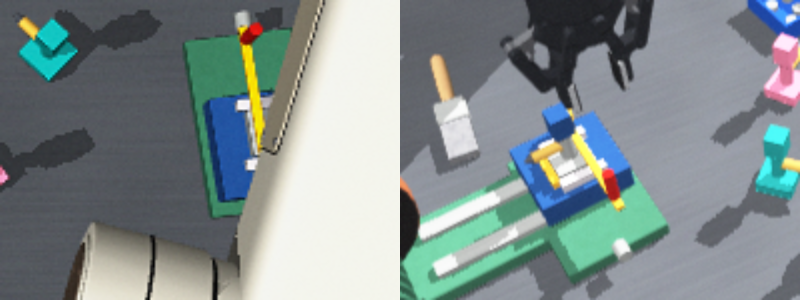

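The dresser is upright in the shoe with its nib towards the wheel. The keeper lies at 6.6° against a grinder yaw of 6.5°, so it is shut, and the gripper is clear.

```bash
python3 -c "
from workcell import *
print(job_done())"
```

```text
the job is handed in; nothing more can be done
None
```

The blue-headed dresser stands home in the shoe with its nib towards the wheel, and the yellow keeper is shut over its foot. I handed the job in at about 19 s on the robot's clock; no verdict was reported.

- **Placing:** I lowered the dresser between the jaws and slid it back to the stop, with at most about 11 N of contact at my readings. While it was still held against the stop, the gap from jaw end to foot end was 8.1 mm (8 expected). The foot top stood 4.3 mm above the jaws (4 expected), and the foot was centred to about 0.5 mm.
- **Keeper:** I swung it shut by its handle, with the fingers loosely around the pin, until the force rose to 4.6 N at the end stop. The arm then measured 6.6° against a grinder yaw of about 6.5°, so it is shut to within about 0.01 rad.
- **Last check:** the dresser's head was at (0.5306, -0.2179), within 1 mm of where it was after release. The gripper is about 30 cm up, touching nothing, with no force beyond sensor noise. I saw no sign of a bystander being touched, but did not re-measure their positions.
- **Disagreements:** the first high view of the shoe read about 2–3 mm too far in x; the close view corrected this before I lowered the dresser. In the final check the cameras differed by a few millimetres on the handle's x, within their calibration and view bias.

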